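# Fit the long lens tube to the exhibition spotlight

### The job

Press the button on the lens case so that its lid springs open, take out the longer of the two lens tubes and fit it to the spotlight standing on the bench: feel for the two slots of its bayonet mount, push the tube down against the spring, turn it clockwise (seen from above) until it stops and let it spring up into its lock. Leave the tube standing locked in the mount, the case open with the shorter tube still in its place, and everything else on the bench where it is.

Things in the scene. Friction and masses are not known exactly. Their poses are not given: they have to be found in the camera images.
- case: clamshell lens case, grey with steel corners, fixed: base 140 (its x) x 210 (its y) x 75 mm high, lid 56 mm deep on top (131 mm high when shut). Origin: centre of its underside. Its x axis points from the front (latch) to the back (hinge); the lid swings up and back about the upper back edge and, open, lies wholly behind that edge, up to 215 mm above the bench.
- foam (a point): middle of the case's stiff black foam, level with its top, 70 mm above the bench, seen when the lid is open. It has two round holes 63 mm wide, centred 52 mm to either side of this point along the case's y axis. A lens tube stands in each, foot down on the case's floor 4 mm above the bench; which tube is on which side varies.
- lid (a joint): angle of the case's sprung lid, rad: 0 shut and latched, 1.85 wide open against its stop. It opens by itself in about a second once the latch is released, and stays open.
- button_top (a point): centre of the top of the case's round black push button, 24 mm wide, on the latch block in the middle of the case's front, 24 mm before the lid and 92 mm above the bench. Pressed straight down it moves 6 mm against a spring (2.5 N rising to 5 N); the latch lets go after 3 to 4 mm.
- long_tube_mid (a point): the longer lens tube: black, loose, 0.26 kg (within a quarter), 115 mm long; the point is on its axis half-way up, 57.5 mm above the tip of its foot; z points up. The body is round, 58 mm wide, from 29 mm above the tip to the top, ribbed near the top. It stands upright in the case, turned any way about its axis, its upper 44 mm above the rim of the open case.
- long_tube_foot (a point): tip of the long tube's bare metal foot. The foot is a round spigot 44 mm wide and 29 mm long, tapering to 36 mm over its lowest 7 mm. Two opposite lugs stand out from it along the tube's x axis: 13 mm wide, to 28.5 mm from the axis, from 10 to 17 mm above the tip. Two small metal ribs on the body above them mark where they are.
- short_tube_mid (a point): the shorter lens tube, 85 mm long, otherwise like the long one; the point is on its axis, 42.5 mm above the tip of its foot. It stays in its hole.
- lamp: spotlight head, black, fixed on the bench, standing on its finned tail (106 mm wide) with the mount facing straight up (housing 87 mm wide there). A steel yoke with two knobs (152 mm over the knobs, 87 mm high) slopes from its sides down to the bench towards its own +x, reaching 131 mm out. Origin: centre of its underside.
- mount (a point): centre of the bayonet mount, level with the top of its metal lip, 120 mm above the bench. The lip has a 48 mm hole and two opposite slots for the lugs, 20 mm wide, each marked by a small raised index on the rim. The ring is clamped by hand: its slots lie along the lamp's x axis give or take 0.45 rad (26 degrees), which is not measured and must be felt or seen.
- seat_free (a point): top of the mount's sprung seat when free, 16 mm below the lip. Off the slots the lugs rest on the lip with the foot's tip 10 mm below it; over the slots (within 0.12 rad) they drop and the tip meets the seat. From 10 mm farther down the tube turns clockwise seen from above, and only so, by about 0.96 rad (55 degrees) to a stop; released there it springs up 4 mm into the lock.
- seat (a joint): how far the sprung seat is pushed down, m: 0 free, 0.006 with a tube locked (tip 22 mm below the lip), 0.010 or more needed to turn, 0.013 with the tube's shoulder on the lip. The spring pushes with 5 N at 0, 9 N at 0.006, 11 N at 0.010, 13 N at 0.013.
- tape_mid (a point): roll of black tape lying flat, 110 mm wide, 25 mm high; the point is its centre. Leave alone.
- mug_mid (a point): white mug, 80 mm wide, 95 mm high, centre. Leave alone.
- cleaner_mid (a point): white bottle of lens cleaner, 60 mm wide, 165 mm high; the point is half-way up. Leave alone.
- screwdriver_grip (a point): screwdriver lying on the bench, the point is in its handle. Leave alone.
- spanner_grip (a point): spanner lying on the bench, the point is on its handle. Leave alone.
- frame: flat square filter frame with amber glass, 110 mm, 6 mm thick, with a tab, lying on the bench; origin under its centre. Leave alone.
- hood_mid (a point): short black glare hood, an open tube 86 mm wide and 75 mm high, standing on the bench; the point is its centre. Leave alone.

How it is judged:
On the way, in this order (a step that is already met when the one before it is completed fails the run):
1. the case's lid has sprung open (value of joint lid above 1.6 rad), for 0.2 s.
2. the long tube is in the mount and pushed down until its lugs are below the lip (value of joint seat above 0.0085 m and horizontal distance between long_tube_mid and mount below 0.008 m and z of long_tube_mid in the frame of mount below 0.035 m), for 0.05 s.
At the end, for the whole second after the job is handed in: The long tube stands upright (3.4 degrees), within 6 mm of the mount's axis, sprung up into its lock (seat 3.5 to 8 mm down, tube's middle 30 to 41 mm above the lip), at rest and let go; the lid is open (over 1.6 rad) and the short tube stands in its hole (value of joint seat between 0.0035 and 0.008 m and horizontal distance between long_tube_mid and mount below 0.006 m and angle between long_tube_mid's own z axis and vertical below 0.06 rad and z of long_tube_mid in the frame of mount between 0.03 and 0.041 m and value of joint lid above 1.6 rad and distance between short_tube_mid and case below 0.085 m and angle between short_tube_mid's own z axis and vertical below 0.1 rad and linear speed of long_tube below 0.02 m/s); the robot touches nothing.
It fails at once if something else on the bench was moved more than 30 mm (distance of any of tape_mid, mug_mid, cleaner_mid, screwdriver_grip, spanner_grip, frame, hood_mid from where it was at the start of the episode above 0.03 m).
It fails at once if the short tube was taken out of its hole (distance of short_tube_mid from where it was at the start of the episode above 0.03 m).
It also fails if it takes over 72 s, if anything falls off the work surface, if the arm or the gripper's body presses on something with over 40 N, if the wrist force passes 120 N, or if a joint passes its speed limit or range.

### The arm

A 6-joint arm with a two-finger parallel gripper is mounted at the origin on the work surface. World frame = base frame: x ahead of the robot, y to its left, z up, the work surface at z = 0. Lengths are in m, angles in rad, forces in N, time in s.
With the tool pointing down it reaches from about 0.275 to 1 m from the base axis. Payload 8.4 kg.
Tool frame: the origin (TCP) lies on the centre line of the jaws, within the pads' length; the fingertips stand 17 mm ahead of it and the grasp point (between the pads) lies 2 mm behind it (bot.tcp_to_tips is the y of the fingertips in the tool frame, in m); y points along the fingers, z is the direction in which the jaws open and shut, and the axes are right-handed (so a half turn about y gives the same grasp; the last joint's range is limited). The gripper opens to 85 mm and grips with 20 to 120 N. Pads are 22 mm wide; open, the fingers measure 114 mm over their backs; the gripper's body (76 mm by 85 mm) begins 54 mm behind the grasp point. The pads swing forward as they close: fully open they stand 13 mm farther back than shut.
Start: joints at [1.319, 0.353, 1.633, -0, 1.155, -0.002], TCP at [0.155, 0.606, 0.248] pointing down, gripper open.
Joint ranges: [-2.63, 2.63], [-0.92, 2.1], [0.06, 2.66], [-1.3, 4.44], [0, 2.69], [-3.02, 3.02]. Speed limits (rad/s): [2.22, 2.22, 2.79, 3.14, 3.14, 3.14].

### API

Orientations are given as a unit quaternion [x, y, z, w].
In Python, from workcell import bot, hand, kinematics, get_obs, vision, hand_in gives the robot as it stands. The module is installed in compiled form; this text tells all that it offers. Calls block until the motion is done:
- bot.reach(position, orientation): joint-space move of the TCP to a pose.
- bot.servo_line(position, ori=None, velocity=0.15): straight line of the TCP; ori=None keeps the orientation; velocity is the mean speed in m/s.
- bot.goto_joints(angles): joint-space move.
- hand.move_gripper(opening, strength=None): finger opening in m; strength is the grip in N (None keeps the last); returns when the fingers have stopped.
- bot.dwell(seconds).
- kinematics.solve_ik(position, orientation): joint angles nearest the present ones, or None.
- get_obs(): the state.
- vision.read_camera(name): name is "side" or "top"; returns a dict with "frame" (480x640x3 uint8, red, green, blue), "intrinsics" (3x3 intrinsics, pixels), "dist" ([k1, k2, p1, p2, k3] as OpenCV has them; the pictures are not rectified), "view" (4x4, takes a point from world to camera coordinates). Camera axes: x right, y down, z forward; pixel columns grow to the right and rows downward; lengths in m; the calibration is good to about 2 mm. A picture is of the moment at which its call begins. There is no depth.
A pose or a line that the arm cannot do raises bot.IKError and nothing moves.
- hand_in(): hands the job in, once; it reports no verdict.
The state is a dict: "time_s": time; "joint_pos": joint angles; "joint_vel": joint speeds; "joint_efforts": joint torques, N m; "position": TCP position; "orientation": TCP orientation; "wrist_force": force on the tool from outside, world axes, zero at the start; "ft_torque": the same for the moment, N m; "gripper_width": finger opening in m.
Only numpy, scipy, OpenCV 4.12 (cv2) and the standard library are available. Lean on these libraries where they do the work, as an engineer would, in place of code of your own. Each camera call takes 0.05 s, during which the arm holds its last target. There are 200 camera calls.

## Working session

There is one attempt and no reset: what is moved stays moved. The work goes in short steps, each a Python script; the robot and the scene stay as the last script left them, time stands still between calls to the robot, and variables do not carry over. Pictures are saved under pics/ and viewed, about 8 in all and at most 12, crops included, and the job is handed in when it is done.

```bash
mkdir -p pics; ls; python3 - <<'E'
from workcell import bot, hand, kinematics, get_obs, vision
import cv2, numpy as np
for n in ("top","side"):
    c=vision.read_camera(n); cv2.imwrite(f"pics/{n}0.png",c["frame"][:,:,::-1])
    v=np.array(c["view"]); print(n,np.round(c["intrinsics"],1).tolist(),c["dist"]); print(np.round(v,4).tolist()); print("campos",-v[:3,:3].T@v[:3,3])
o=get_obs(); print({k:np.round(x,3) for k,x in o.items()}, bot.tcp_to_tips)
E
```

```text
pics
top [[433.5, 0.0, 317.6], [0.0, 433.5, 233.4], [0.0, 0.0, 1.0]] [0.01191241 0.         0.         0.         0.        ]
[[0.0121, -0.9999, -0.0078, 0.0332], [-0.9974, -0.0115, -0.0716, 0.5769], [0.0715, 0.0087, -0.9974, 0.9041], [0.0, 0.0, 0.0, 1.0]]
campos [0.51036401 0.03193384 0.94326376]
side [[504.3, 0.0, 307.4], [0.0, 504.3, 243.7], [0.0, 0.0, 1.0]] [0.01587024 0.         0.         0.         0.        ]
[[0.8426, -0.5382, -0.0177, -0.4778], [-0.431, -0.6543, -0.6214, 0.3128], [0.3229, 0.5313, -0.7833, 0.7726], [0.0, 0.0, 0.0, 1.0]]
campos [ 0.28800279 -0.46293175  0.79107504]
{'time_s': np.float64(0.1), 'joint_pos': array([ 1.319,  0.354,  1.634,  0.   ,  1.155, -0.002]), 'joint_vel': array([-0.001, -0.001, -0.001, -0.002, -0.001, -0.001]), 'joint_efforts': array([-1.0000e-03, -6.0636e+01, -3.4282e+01, -0.0000e+00,  4.0000e-03,
        0.0000e+00]), 'position': array([0.154, 0.605, 0.248]), 'orientation': array([ 0.702, -0.088,  0.088, -0.701]), 'wrist_force': array([ 0.6  ,  0.012, -0.917]), 'ft_torque': array([ 0.008, -0.011,  0.032]), 'gripper_width': np.float64(0.085)} 0.017
```

View pics/top0.png

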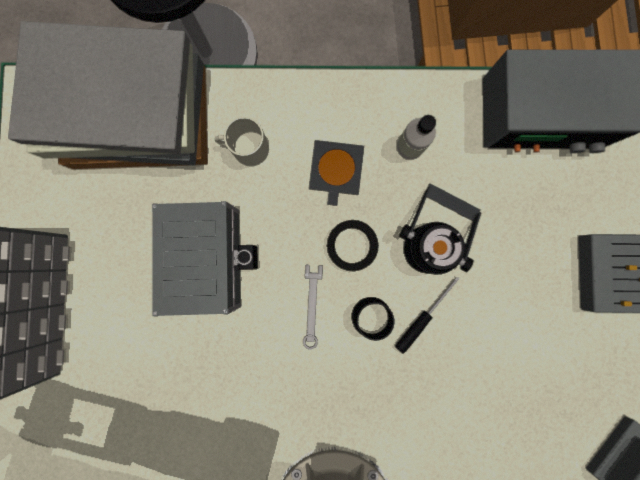

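View pics/side0.png

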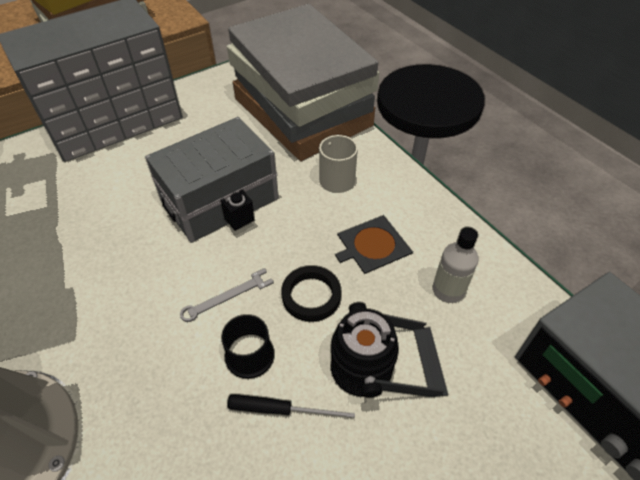

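Top view: the case is at (195,258) with its latch and button at (245,257), facing right (-y). The lamp mount is at (441,247), with the yoke pointing up. In the side view the button is at (236,198) and the mount at about (367,338). Next I'll zoom in on both.

```bash
cat > h.py <<'E'
import numpy as np, cv2
from workcell import bot, hand, kinematics, get_obs, vision
from scipy.spatial.transform import Rotation as R
def cam(n, save=None):
    c=vision.read_camera(n); c={k:np.array(v) for k,v in c.items()}
    if save: cv2.imwrite(save,c["frame"][:,:,::-1])
    return c
def ray(c,uv):
    p=cv2.undistortPoints(np.array([[uv]],float),c["intrinsics"],c["dist"])[0,0]
    Rm,t=c["view"][:3,:3],c["view"][:3,3]
    return -Rm.T@t, Rm.T@np.array([p[0],p[1],1.])
def on_z(c,uv,z):
    o,d=ray(c,uv); return o+d*(z-o[2])/d[2]
def tri(c1,u1,c2,u2):
    P=[c["view"][:3] for c in (c1,c2)]
    n=[cv2.undistortPoints(np.array([[u]],float),c["intrinsics"],c["dist"])[0,0].reshape(2,1) for c,u in ((c1,u1),(c2,u2))]
    X=cv2.triangulatePoints(P[0],P[1],n[0],n[1]); return (X[:3]/X[3]).ravel()
def proj(c,X):
    rv=cv2.Rodrigues(c["view"][:3,:3])[0]
    return cv2.projectPoints(np.array(X,float).reshape(-1,3),rv,c["view"][:3,3],c["intrinsics"],c["dist"])[0].reshape(-1,2)
def down(yaw):
    "tool y down, jaw axis (tool z) at angle yaw in world xy"
    y=np.array([0,0,-1.]); z=np.array([np.cos(yaw),np.sin(yaw),0]); x=np.cross(y,z)
    return R.from_matrix(np.c_[x,y,z]).as_quat()
def crop(c,uv,half,k): 
    u,v=map(int,uv); im=c["frame"][max(0,v-half):v+half,max(0,u-half):u+half,::-1]
    return cv2.resize(im,(2*half*k,2*half*k),interpolation=cv2.INTER_CUBIC)
E
python3 - <<'E'
from h import *
t=cam("top"); s=cam("side")
cv2.imwrite("pics/z1.png",np.vstack([np.hstack([crop(t,(240,257),24,6),crop(t,(441,247),24,6)]),np.hstack([crop(s,(236,205),24,6),crop(s,(367,337),24,6)])]))
print("button",on_z(t,(245,257),.092),on_z(s,(236,198),.092))
print("mount",on_z(t,(441,247),.12),on_z(s,(367,334),.12))
print("case corners top z.131", [on_z(t,p,.131).round(3).tolist() for p in [(152,205),(225,203),(228,314),(153,316)]])
print("yoke end", [on_z(t,p,.01).round(3).tolist() for p in [(429,186),(480,212)]])
print("lid top", proj(t,[0.5,.3,.13]))
o=get_obs(); R0=R.from_quat(o["orientation"]).as_matrix(); print(R0.round(2))
E
```

```text
button [0.52335319 0.18127245 0.092     ] [0.52207496 0.18031976 0.092     ]
mount [ 0.54629177 -0.19488924  0.12      ] [ 0.54636339 -0.20050909  0.12      ]
case corners top z.131 [[0.619, 0.353, 0.131], [0.624, 0.215, 0.131], [0.417, 0.203, 0.131], [0.412, 0.342, 0.131]]
yoke end [[0.683, -0.2, 0.01], [0.628, -0.31, 0.01]]
lid top [[177.76916417 268.40148996]]
[[ 0.97 -0.    0.25]
 [-0.25 -0.    0.97]
 [-0.   -1.   -0.  ]]
```

View pics/z1.png

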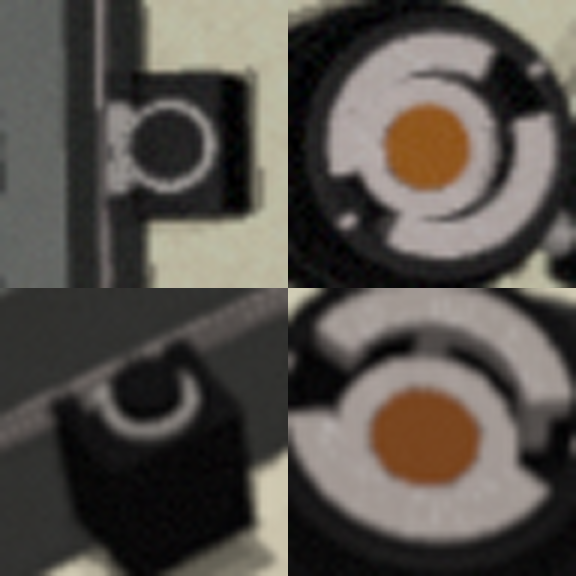

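Measured values:
- **Button:** top pixel (244.3,257.2), side pixel (237,198.8).
- **Mount:** centre pixel (442.7,247.2). The slot indices are at (458.5,234.7) and (426.8,259.8), so the slots lie at about -52°. The lamp's x axis is at about -28°, so this is within the ±26° allowed.

Next I'll press the button with the tool leaning 30° away from the lid.

```bash
python3 - <<'E'
from h import *
t=cam("top"); s=cam("side")
print("button tri",tri(t,(244.3,257.2),s,(237,198.8)))
b=(on_z(t,(244.3,257.2),.092)+on_z(s,(237,198.8),.092))/2; print("b",b)
a1,a2=on_z(t,(458.5,234.7),.121),on_z(t,(426.8,259.8),.121); d=a1-a2
print("mount",on_z(t,(442.7,247.2),.12),(a1+a2)/2,"idx dist",np.linalg.norm(d),"slot",np.arctan2(d[1],d[0]))
th=np.deg2rad(30); cx=np.array([-.047,.999,0]); up=np.array([0,0,1.])
y=cx*np.sin(th)-up*np.cos(th); p=cx*np.cos(th)+up*np.sin(th)
best=None
q0=get_obs()["joint_pos"]
for sg in (1,-1):
    x=p*sg; q=R.from_matrix(np.c_[x,y,np.cross(x,y)]).as_quat()
    tip=b-.003*cx; tcp=tip+.011*p-.017*y
    j=kinematics.solve_ik(tcp+.05*up,q)
    print(sg,j)
    if j is not None and (best is None or abs(j-q0).max()<best[0]): best=(abs(j-q0).max(),q,tcp)
_,q,tcp=best
hand.move_gripper(0.0)
bot.reach(tcp+.08*up,q); bot.servo_line(tcp+.012*up,velocity=.12); bot.dwell(.2)
f0=get_obs()["wrist_force"]; print(f0)
for k in range(20):
    bot.servo_line(tcp+(.010-.0015*k)*up,velocity=.03)
    f=get_obs()["wrist_force"]-f0; print(k,round(.010-.0015*k,4),f.round(1))
    if f[2]>4.3: break
bot.dwell(.1)
o=get_obs()["position"]; bot.servo_line(o+.03*up-.09*cx,velocity=.3)
bot.servo_line(get_obs()["position"]+.12*up,velocity=.3)
hand.move_gripper(.085)
t=cam("top","pics/t2.png"); s=cam("side","pics/s2.png"); print(get_obs()["time_s"])
A=np.vstack([t["frame"][130:380,100:340],]); B=s["frame"][60:310,100:340]
cv2.imwrite("pics/open.png",cv2.resize(np.hstack([A,B])[:,:,::-1],(800,417)))
E
```

```text
button tri [0.52389235 0.18334531 0.08593712]
b [0.52282039 0.1800139  0.092     ]
mount [ 0.54595123 -0.19809142  0.12      ] [ 0.54585032 -0.19775768  0.121     ] idx dist 0.07704741208524044 slot -0.8948878947878129
1 [0.02613889 0.37404232 1.94301971 0.6608705  0.95171935 2.69366391]
-1 [ 0.02613889  0.37404232  1.94301971  0.6608705   0.95171935 -0.44792874]
[ 0.95613926  1.11721597 -0.42919932]
0 0.01 [-0.4 -1.2  0.4]
1 0.0085 [-0.9 -2.   0.8]
2 0.007 [-0.4 -0.9 -0.4]
3 0.0055 [-2.   0.9 -0.1]
4 0.004 [-2.1 -1.2  0.5]
5 0.0025 [-1.9 -2.3  1. ]
6 0.001 [ 0.2 -0.7  0.8]
7 -0.0005 [-1.1 -1.6  0.1]
8 -0.002 [-0.9 -1.2  2.1]
9 -0.0035 [-0.3 -1.   3.7]
10 -0.005 [-0.5 -2.   3.9]
11 -0.0065 [ 0.7 -1.   4.4]
9.025
```

View pics/open.png

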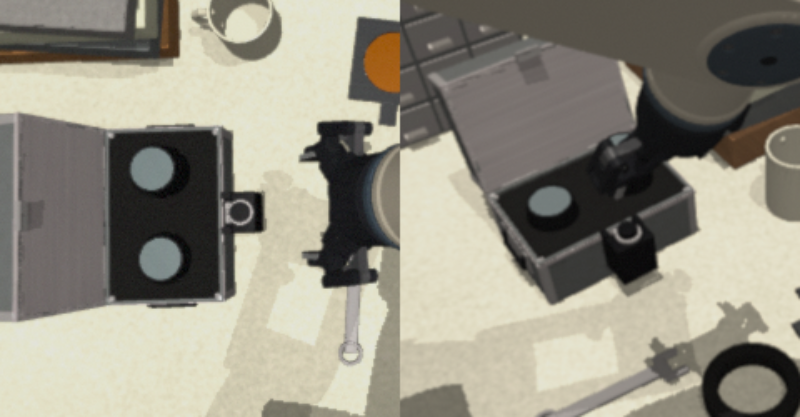

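The lid is open. In the top image the upper tube is at pixel (191.2,231.4) and looks larger and taller. The lower one is at (196.6,285.4). I'll segment the discs, check the heights, and zoom in to look for the ribs.

```bash
python3 - <<'E'
from h import *
bot.reach([.40,-.12,.36],down(0.3))
t=cam("top"); s=cam("side")
for nm,c,boxes in (("top",t,[(165,205,215,255),(170,262,222,310)]),("side",s,[(150,140,215,215),(205,120,275,190)])):
    hsv=cv2.cvtColor(c["frame"],cv2.COLOR_RGB2HSV)
    for x0,y0,x1,y1 in boxes:
        m=(hsv[y0:y1,x0:x1,2]>85).astype(np.uint8)
        n,l,st,ce=cv2.connectedComponentsWithStats(m)
        for i in range(1,n):
            if 150<st[i,4]<1500:
                uv=ce[i]+[x0,y0]; print(nm,uv.round(1),st[i].tolist(),"z.119",on_z(c,uv,.119).round(4),"z.089",on_z(c,uv,.089).round(4))
cv2.imwrite("pics/z2.png",np.hstack([crop(t,(193,258),50,4),crop(s,(215,165),50,4)]))
print(get_obs()["time_s"],get_obs()["joint_pos"].round(2))
E
```

```text
top [186.3 206.8] [0, 0, 50, 8, 206] z.119 [0.6178 0.2914 0.119 ] z.089 [0.6217 0.3008 0.089 ]
top [190.7 230.7] [13, 13, 26, 26, 504] z.119 [0.5719 0.2815 0.119 ] z.089 [0.5741 0.2905 0.089 ]
top [195.7 284.7] [14, 11, 25, 25, 486] z.119 [0.4696 0.2687 0.119 ] z.089 [0.4681 0.2773 0.089 ]
side [159.1 172.1] [0, 0, 26, 75, 1226] z.119 [0.421  0.2986 0.119 ] z.089 [0.4269 0.3326 0.089 ]
side [215.5 122.9] [0, 0, 29, 9, 165] z.119 [0.5781 0.3734 0.119 ] z.089 [0.5911 0.4107 0.089 ]
side [262.6 130.7] [48, 0, 22, 23, 249] z.119 [0.6482 0.2957 0.119 ] z.089 [0.6642 0.3296 0.089 ]
side [219.7 142.3] [0, 14, 34, 14, 160] z.119 [0.5578 0.3125 0.119 ] z.089 [0.5698 0.3471 0.089 ]
10.1583 [-0.29 -0.08  1.9   0.    1.33 -0.59]
```

View pics/z2.png

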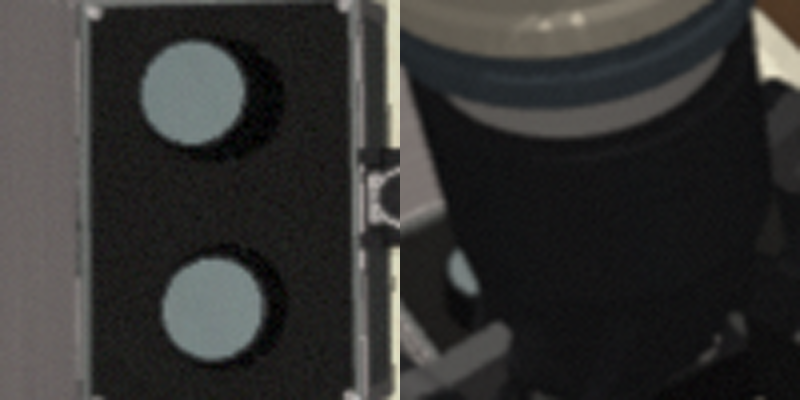

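The long tube is the upper one, at (0.572,0.2815). The tubes measure 104 mm apart, which matches the stated spacing, and the heights are consistent. I'll grip once crosswise to centre it, regrip and lift. Then I'll tilt the foot towards the side camera to see the lugs.

```bash
python3 - <<'E'
from h import *
P=np.array([.572,.2815,.097]); up=np.array([0,0,1.]); y0=.047
bot.reach(P+.13*up,down(y0-np.pi/2)); bot.servo_line(P+.06*up,velocity=.2); bot.servo_line(P,velocity=.1)
print("at",get_obs()["position"],get_obs()["wrist_force"].round(1))
hand.move_gripper(.05,25); print("w1",get_obs()["gripper_width"],get_obs()["wrist_force"].round(1)); hand.move_gripper(.085)
bot.servo_line(P+.045*up,velocity=.2)
bot.reach(P+.045*up,down(y0)); bot.servo_line(P,velocity=.1)
hand.move_gripper(.05,80); print("w2",get_obs()["gripper_width"],get_obs()["wrist_force"].round(1))
bot.servo_line(P+.06*up,velocity=.08); bot.servo_line(P+.22*up,velocity=.25); bot.dwell(.2)
o=get_obs(); print(o["time_s"],o["gripper_width"],o["wrist_force"].round(1),o["joint_pos"].round(3))
# candidates for showing the foot to the side camera
c=cam("side"); C=-c["view"][:3,:3].T@c["view"][:3,3]
for X in ([.5,.1,.35],[.55,.15,.4],[.6,.1,.4],[.5,.2,.35]):
  for tilt in (60,75,90):
    X=np.array(X); h=C-X; h[2]=0; h/=np.linalg.norm(h); th=np.deg2rad(tilt)
    y=h*np.sin(th)-up*np.cos(th); z0=np.cross(up,h)
    for sg in (1,-1):
        z=sg*z0; q=R.from_matrix(np.c_[np.cross(y,z),y,z]).as_quat()
        j=kinematics.solve_ik(X,q)
        if j is not None: print(X,tilt,sg,j.round(2))
E
```

```text
at [0.57237316 0.28170888 0.0974517 ] [ 0.6 -0.3 -0.3]
w1 0.057804943080725854 [-0.  -0.3  6.4]
w2 0.05641416097175035 [-0.9 -0.3  6.2]
19.0167 0.0561207882076917 [ 0.6  0.1 -1.5] [0.455 0.32  1.53  0.    1.295 0.408]
[0.5  0.1  0.35] 60 1 [ 0.54  0.53  1.51 -0.62  1.97  0.93]
[0.5  0.1  0.35] 60 -1 [ 0.54  0.53  1.51 -0.62  1.97 -2.21]
[0.5  0.1  0.35] 75 1 [ 0.57  0.64  1.49 -0.74  2.11  0.94]
[0.5  0.1  0.35] 75 -1 [ 0.57  0.64  1.49 -0.74  2.11 -2.2 ]
[0.5  0.1  0.35] 90 1 [ 0.58  0.76  1.5  -0.86  2.25  0.94]
[0.5  0.1  0.35] 90 -1 [ 0.58  0.76  1.5  -0.86  2.25 -2.2 ]
[0.55 0.15 0.4 ] 60 1 [ 0.55  0.6   1.26 -0.63  2.13  0.86]
[0.55 0.15 0.4 ] 60 -1 [ 0.55  0.6   1.26 -0.63  2.13 -2.28]
[0.55 0.15 0.4 ] 75 1 [ 0.58  0.71  1.25 -0.78  2.27  0.83]
[0.55 0.15 0.4 ] 75 -1 [ 0.58  0.71  1.25 -0.78  2.27 -2.31]
[0.55 0.15 0.4 ] 90 1 [ 0.58  0.8   1.27 -0.94  2.39  0.78]
[0.55 0.15 0.4 ] 90 -1 [ 0.58  0.8   1.27 -0.94  2.39 -2.36]
[0.6 0.1 0.4] 60 1 [ 0.44  0.66  1.16 -0.66  2.16  0.82]
[0.6 0.1 0.4] 60 -1 [ 0.44  0.66  1.16 -0.66  2.16 -2.32]
[0.6 0.1 0.4] 75 1 [ 0.46  0.77  1.14 -0.82  2.3   0.77]
[0.6 0.1 0.4] 75 -1 [ 0.46  0.77  1.14 -0.82  2.3  -2.37]
[0.6 0.1 0.4] 90 1 [ 0.47  0.86  1.16 -1.    2.41  0.71]
[0.6 0.1 0.4] 90 -1 [ 0.47  0.86  1.16 -1.    2.41 -2.44]
[0.5  0.2  0.35] 60 1 [ 0.67  0.6   1.38 -0.57  2.05  0.96]
[0.5  0.2  0.35] 60 -1 [ 0.67  0.6   1.38 -0.57  2.05 -2.18]
[0.5  0.2  0.35] 75 1 [ 0.7   0.71  1.36 -0.7   2.2   0.95]
[0.5  0.2  0.35] 75 -1 [ 0.7   0.71  1.36 -0.7   2.2  -2.19]
[0.5  0.2  0.35] 90 1 [ 0.7   0.82  1.36 -0.83  2.34  0.92]
[0.5  0.2  0.35] 90 -1 [ 0.7   0.82  1.36 -0.83  2.34 -2.22]
```

```bash
python3 - <<'E'
from h import *
c=cam("side"); C=-c["view"][:3,:3].T@c["view"][:3,3]
X=np.array([.5,.1,.38]); up=np.array([0,0,1.]); h=C-X; h[2]=0; h/=np.linalg.norm(h)
z=np.cross(up,h); y=h; q=R.from_matrix(np.c_[np.cross(y,z),y,z]).as_quat()
bot.reach(X,q); bot.dwell(.3)
c=cam("side"); o=get_obs(); X=o["position"]; M=R.from_quat(o["orientation"]).as_matrix()
tip=X+.093*M[:,1]; uv=proj(c,tip)[0]; print("tip px",uv,o["time_s"],np.linalg.norm(C-tip))
k=8;half=36;u,v=map(int,uv)
im=crop(c,uv,half,k)
f=lambda p:tuple(int(a) for a in ((proj(c,p)[0]-[u-half,v-half])*k))
cv2.imwrite("pics/foot.png",im)
L=X+.08*M[:,1]
for ang in range(0,180,30):
    a=np.deg2rad(ang); print(ang,f(L+.0285*(np.cos(a)*M[:,2]+np.sin(a)*M[:,0])),f(L-.0285*(np.cos(a)*M[:,2]+np.sin(a)*M[:,0])))
print("axis",f(L),f(tip))
E
```

```text
tip px [229.35965206 137.30249236] 20.4 0.6534655966508672
0 (459, 211) (101, 264)
30 (425, 142) (140, 331)
60 (351, 96) (215, 371)
90 (255, 89) (306, 376)
120 (166, 123) (389, 345)
150 (109, 188) (445, 285)
axis (281, 238) (290, 290)
```

View pics/foot.png

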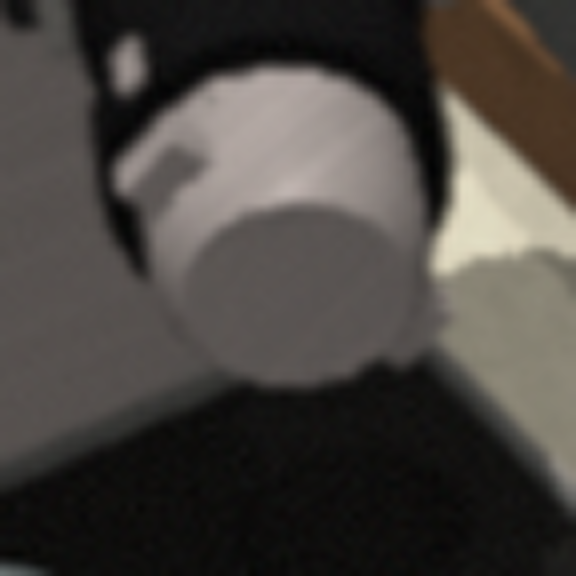

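The foot view shows the left lug at about (135,180), the right lug at (440,325) and a rib at (128,65). The lugs therefore sit at about 139° from tool z towards tool x, so the tool yaw over the slots is about -92°. Next I'll go over the mount and lower it by feel.

```bash
cat > m.py <<'E'
from h import *
M0=np.array([.546,-.198]); up=np.array([0,0,1.])
def F(): return np.mean([ (bot.dwell(.02),get_obs()["wrist_force"])[1] for _ in range(3)],0)
def rel(d,vel=.03):
    "move the commanded pose by d"
    global cmd
    cmd=cmd+np.array(d); bot.servo_line(cmd,velocity=vel)
E
python3 - <<'E'
from m import *
q=down(np.deg2rad(-92.3))
bot.reach([*M0,.27],q); bot.servo_line([*M0,.218],velocity=.12); bot.dwell(.2)
f0=F(); o=get_obs(); print(f0.round(2),o["ft_torque"].round(2),o["joint_pos"].round(3),o["position"].round(4),o["time_s"])
np.save("f0.npy",f0)
z=.218
while z>.192:
    z-=.002; bot.servo_line([*M0,z],velocity=.03); f=F()-f0; print(round(z,4),get_obs()["position"].round(4),f.round(1),get_obs()["ft_torque"].round(2))
    if f[2]>6 or np.hypot(*f[:2])>12: break
print(get_obs()["time_s"])
E
```

```text
[ 0.41 -0.25 -2.4 ] [ 0.01 -0.04  0.01] [-0.35   0.315  1.759 -0.     1.066  1.26 ] [ 0.5464 -0.1981  0.2188] 22.4583
0.216 [ 0.5459 -0.1981  0.216 ] [-0.   0.6  0. ] [ 0.06 -0.01  0.04]
0.214 [ 0.5459 -0.198   0.2139] [-0.6  0.3  0.2] [-0.02  0.05  0.01]
0.212 [ 0.546  -0.198   0.2119] [-0.2  0.8  0.5] [-0.01 -0.    0.02]
0.21 [ 0.5459 -0.198   0.2099] [-0.7  0.   0.4] [-0.03 -0.02  0.02]
0.208 [ 0.5459 -0.198   0.2079] [-0.8 -0.   0.1] [-0.03  0.02  0.01]
0.206 [ 0.546  -0.198   0.2059] [-0.   0.5  0.5] [-0.02  0.03  0.01]
0.204 [ 0.546 -0.198  0.204] [-0.3 -0.   0.5] [-0.01 -0.02  0.  ]
0.202 [ 0.5461 -0.1979  0.2019] [0.4 0.4 0.2] [ 0.1  -0.19 -0.  ]
0.2 [ 0.5461 -0.1979  0.1999] [ 1.   1.2 -0.2] [ 0.14 -0.32  0.  ]
0.198 [ 0.5462 -0.198   0.1982] [0.9 1.9 2.7] [ 0.2  -0.38 -0.05]
0.196 [ 0.5463 -0.198   0.1963] [1.  2.  5.9] [ 0.32 -0.36 -0.01]
0.194 [ 0.5462 -0.198   0.1942] [1.1 1.7 7.2] [ 0.33 -0.31 -0.03]
26.0583
```

It went straight through the slots: contact at the seat height (0.198), then a spring-like rise in force. Now I'll push down and turn clockwise.

```bash
python3 - <<'E'
from m import *
f0=np.load("f0.npy"); Mx=M0+[.0007,.0012]
for z in (.191,.188,.1855,.1845):
    bot.servo_line([*Mx,z],velocity=.03); f=F()-f0; o=get_obs(); print(z,o["position"].round(4),f.round(1),o["ft_torque"].round(2))
    if f[2]>25: break
t0=0
j=kinematics.solve_ik(np.array([*Mx,z]),down(np.deg2rad(-92.3))); j0=j[5]
while j[5]-j0<1.25:
    j[5]+=.06; bot.goto_joints(j); f=F()-f0; o=get_obs(); print(round(j[5]-j0,2),round(o["joint_pos"][5]-j0,3),o["position"].round(4),f.round(1),o["ft_torque"].round(2))
    if abs(o["ft_torque"][2])>1.0 or np.hypot(*f[:2])>25 or f[2]>40: break
print(o["time_s"])
E
```

```text
0.191 [ 0.5467 -0.1976  0.1914] [-0.8 -1.6  9.4] [-0.43  0.12 -0.02]
0.188 [ 0.5468 -0.1975  0.1886] [-0.8 -0.5 10.7] [-0.33  0.14 -0.01]
0.1855 [ 0.5468 -0.1976  0.1862] [-1.3 -0.5 12.5] [-0.26  0.22 -0.  ]
0.1845 [ 0.5468 -0.1975  0.1853] [-2.  -0.2 12.7] [-0.28  0.24  0.01]
0.06 0.06 [ 0.547  -0.1975  0.1854] [-1.   0.  12.8] [-0.19  0.21 -0.04]
0.12 0.12 [ 0.5471 -0.1975  0.1854] [-0.7 -0.2 12.9] [-0.16  0.1  -0.08]
0.18 0.18 [ 0.5471 -0.1975  0.1854] [-0.6 -0.2 13.3] [-0.2   0.06 -0.04]
0.24 0.24 [ 0.5472 -0.1975  0.1855] [-0.7 -0.2 12.5] [-0.11  0.13 -0.1 ]
0.3 0.3 [ 0.5472 -0.1975  0.1855] [-0.6 -0.  12.6] [-0.16  0.09 -0.12]
0.36 0.36 [ 0.5473 -0.1975  0.1855] [-0.5 -0.5 13. ] [-0.16  0.03  0.  ]
0.42 0.42 [ 0.5472 -0.1975  0.1855] [-0.5  0.2 12.6] [-0.17  0.06 -0.06]
0.48 0.48 [ 0.5472 -0.1975  0.1855] [-0.1 -0.3 13.2] [-0.13  0.1   0.03]
0.54 0.54 [ 0.5472 -0.1975  0.1855] [-0.6  0.1 12.8] [-0.16  0.04 -0.02]
0.6 0.6 [ 0.5472 -0.1975  0.1855] [-0.6  0.  12.9] [-0.15  0.03 -0.04]
0.66 0.66 [ 0.5472 -0.1975  0.1855] [-0.3  0.4 12.9] [-0.23  0.1  -0.05]
0.72 0.72 [ 0.5472 -0.1975  0.1855] [-0.1 -0.7 13.2] [-0.15  0.09 -0.02]
0.78 0.78 [ 0.5472 -0.1975  0.1855] [ 0.  -0.1 13. ] [-0.16  0.09 -0.04]
0.84 0.84 [ 0.5472 -0.1975  0.1855] [-0.5 -0.4 13. ] [-0.17  0.1  -0.05]
0.9 0.9 [ 0.5472 -0.1975  0.1855] [-0.3 -0.  13.4] [-0.19  0.15 -0.08]
0.96 0.96 [ 0.5472 -0.1975  0.1855] [-0.3 -0.3 12.6] [-0.11  0.05 -0.05]
1.02 1.02 [ 0.5472 -0.1975  0.1855] [-0.4 -0.4 12.9] [-0.17  0.12 -0.08]
1.08 1.08 [ 0.5465 -0.1972  0.1853] [-3.1  0.5 14.3] [0.13 0.49 0.05]
1.14 1.138 [ 0.5463 -0.1971  0.1853] [-3.4  1.7 15.2] [0.33 0.75 1.51]
32.9667
```

The stop was felt at about 1.10 rad, with the torque jumping to 1.5 N·m. Now I'll back off slightly, let it rise under the grip, and check that it resists further pulling.

```bash
python3 - <<'E'
from m import *
f0=np.load("f0.npy"); 
j=np.array(get_obs()["joint_pos"]); j[5]-=.03; bot.goto_joints(j); o=get_obs(); p=o["position"].copy()
print(o["position"].round(4),(F()-f0).round(1),o["ft_torque"].round(2))
for k in range(1,9):
    bot.servo_line(p+[0,0,.001*k],velocity=.03); f=F()-f0; o=get_obs(); print(k,o["position"].round(4),f.round(1),o["ft_torque"].round(2))
    if f[2]<-6: break
print(o["time_s"])
E
```

```text
[ 0.5462 -0.1972  0.1863] [-2.4  2.1 15.4] [0.4  0.5  0.42]
1 [ 0.5462 -0.1973  0.188 ] [-1.2  2.4 12.1] [0.48 0.27 0.39]
2 [ 0.5462 -0.1972  0.1885] [-0.2  2.4  9.2] [0.47 0.08 0.4 ]
3 [ 0.5462 -0.1972  0.1893] [-0.   2.9  7.6] [ 0.46 -0.06  0.33]
4 [ 0.5461 -0.1972  0.1904] [-0.3  2.5  6.9] [0.49 0.01 0.3 ]
5 [ 0.5462 -0.1973  0.1915] [-0.5  2.5  7.4] [0.49 0.12 0.25]
6 [ 0.5461 -0.1971  0.1921] [0.4 3.3 4.3] [ 0.48 -0.03  0.2 ]
7 [ 0.546  -0.1969  0.1923] [ 4.3  3.1 -9. ] [ 0.49 -0.89  0.18]
35.3667
```

It pulls against the lock at the right height (0.192, where 0.191 was predicted). I'll release, clear the arm and look.

```bash
python3 - <<'E'
from m import *
p=get_obs()["position"]; bot.servo_line(p-[0,0,.001],velocity=.03)
hand.move_gripper(.085); print(get_obs()["gripper_width"],F().round(1))
p=get_obs()["position"]; bot.servo_line(p+[0,0,.12],velocity=.15); bot.reach([.35,.25,.36],down(.3)); bot.dwell(.3)
t=cam("top"); s=cam("side"); print(get_obs()["time_s"],F().round(1))
cv2.imwrite("pics/fin.png",np.vstack([np.hstack([t["frame"],s["frame"]])[:,:,::-1]])[::1,::1][:, :] if 0 else cv2.resize(np.hstack([t["frame"][100:400,130:530],s["frame"][100:400,130:530]])[:,:,::-1],(800,300)))
hsv=cv2.cvtColor(t["frame"],cv2.COLOR_RGB2HSV); x0,y0=415,215
m=((hsv[y0:285,x0:485,2]>85)).astype(np.uint8); n,l,st,ce=cv2.connectedComponentsWithStats(m)
for i in range(1,n):
    if st[i,4]>150: print(st[i],on_z(t,ce[i]+[x0,y0],.213).round(4))
E
```

```text
0.08521299111703307 [ 0.5 -0.   0. ]
39.2 [-0.5  0.  -0.1]
[  0   0  57  18 578] [ 0.5868 -0.1773  0.213 ]
[   0    0   70   70 2270] [ 0.5224 -0.2017  0.213 ]
```

View pics/fin.png

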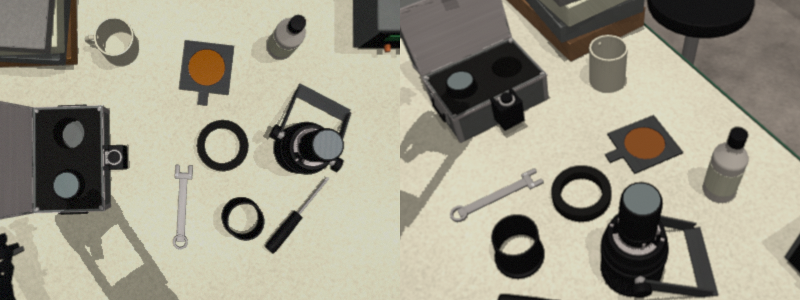

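The picture shows the long tube standing in the mount (disc at about pixel (458,246) in the top view), the lid open, the short tube in place and nothing else disturbed. I'll check the tube's top numerically, then hand in.

```bash
python3 - <<'E'
from m import *
from workcell import hand_in
t=cam("top"); s=cam("side"); r={}
for n,c,g in (("t",t,proj(t,[.546,-.198,.213])[0]),("s",s,proj(s,[.546,-.198,.213])[0])):
    hsv=cv2.cvtColor(c["frame"],cv2.COLOR_RGB2HSV).astype(int); m=((hsv[...,2]>85)&(hsv[...,0]>75)&(hsv[...,0]<115)&(hsv[...,1]>15)).astype(np.uint8)
    k,l,st,ce=cv2.connectedComponentsWithStats(cv2.morphologyEx(m,cv2.MORPH_OPEN,np.ones((3,3)))); i=1+np.argmin(np.linalg.norm(ce[1:]-g,axis=1)); r[n]=ce[i]; print(n,g.round(1),ce[i].round(1),st[i],on_z(c,ce[i],.213).round(4))
print("top of tube",tri(t,r["t"],s,r["s"]).round(4)); hand_in()
E
```

```text
t [458.2 245. ] [465.9 238.8] [461 232  11  13  82] [ 0.5566 -0.211   0.213 ]
s [370.8 299.3] [371.2 298.3] [354 284  36  30 847] [ 0.5474 -0.197   0.213 ]
top of tube [ 0.5495 -0.2042  0.2237]
the job is handed in; nothing more can be done
```

The long tube is locked in the spotlight mount and let go, and the job is handed in at about 39 s of the 72 s allowed. No verdict is reported.

I pressed the button with the tool leaning away from the lid, and the lid sprang open. I centred and gripped the long tube, read its lug angle from the side camera, and lowered it through the slots. I then pushed it about 12 mm against the spring and turned it clockwise to the stop, where the torque jumped to 1.5 N·m at about 1.1 rad.

**Lock:** on the way up the tube resisted with 9 N at tool height 0.192 m, where 0.191 m was predicted for the lock. After release, the wrist force read about zero.

**Final picture:** the tube is upright in the mount, the lid is open, the short tube is in its hole, and nothing else looks moved.

**Tube position:**
- **Side camera:** it put the tube's top at (0.547, -0.197), about 2 mm from the mount estimate of (0.546, -0.198).
- **Top camera:** this last check failed. It caught only an 82-pixel fragment of the lens disc, so its (0.557, -0.211) and the triangulated (0.550, -0.204, 0.224) disagree. I had judged the disc centre by eye at pixel (458,246), against an expected (458,245), but did not measure it properly. I handed in within the same script, so I could not redo that check.

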